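# Slide the parts tray home and drop its latch bar into the keeper

## Robot

A 7-joint arm with a two-finger parallel gripper is mounted at the origin on the work surface. World frame = base frame: x ahead of the robot, y to its left, z up, the work surface at z = 0. Lengths are in m, angles in rad, forces in N, time in s.
With the tool pointing down it reaches from about 0.4 to 0.85 m from the base axis. Payload 10.4 kg.
Tool frame: the origin (TCP) lies on the centre line of the jaws, within the pads' length; the fingertips stand manip.tip_reach ahead of it and the grasp point (between the pads) is the TCP (manip.tip_reach is the distance from the TCP to the fingertips, in m); z points along the fingers, y is the direction in which the jaws open and shut (so a half turn about z gives the same grasp; the last joint's range is limited). The gripper opens to 85 mm and grips with 20 to 120 N. Pads are 22 mm wide; open, the fingers measure 114 mm over their backs; the gripper's body (76 mm by 85 mm) begins 54 mm behind the grasp point. The pads swing forward as they close: fully open they stand 13 mm farther back than shut.
Start: joints at [-1.315, 0.332, -0.065, 1.46, 0.022, 1.35, -0.088], TCP at [0.172, 0.601, 0.25] pointing down, gripper open.
Joint ranges: [-2.6, 2.6], [-0.5, 2.12], [-1.47, 1.34], [0.16, 2.42], [-1.27, 4.41], [0.06, 2.06], [-2.6, 2.6]. Speed limits (rad/s): [2.22, 2.22, 2.79, 2.79, 3.14, 3.14, 3.14].

## Interface

Orientations are given as a 3x3 rotation matrix whose columns are the frame's x, y, z axes.
In Python, from cell import manip gives the robot as it stands. The module is installed in compiled form; this text tells all that it offers.
- The arm moves only by the tool send_rows, never from a script. Its argument "commands" is a list that holds one entry, the list of rows, each a list of 5 numbers: the shift along the world's x, y, z in mm, then the turn about the world's z in degrees, then the closure in counts, from 0 (fully open) to 255 (shut). A call has 1 to 12 rows; each row is the pose to reach, as a shift and turn from the pose measured when the call began; what a row does not reach only later rows make up. A row lasts 1/10 s, in which the tool goes at most 50 mm and 8.59 degrees, less where a joint would pass 70% of its speed; a pose out of reach is approached as far as the arm can. A call with a gripper value outside its range is refused whole. The fingers move at their own pace and stop on an object; the grip force is fixed at half the most. Time passes only in rows, so rows that repeat a pose let the fingers close. It gives the time, the measured TCP pose, the force and the opening at its end, in the units of the state.
- manip.get_state(): the state, without advancing time (a new reading comes with each control period).
- manip.grab_frame(name): name is "scene" or "top" or "wrist"; returns the picture (420x560x3 uint8, red, green, blue); there is no depth.
- manip.camera_model(name): a dict with "fx", "fy", "cx", "cy" (pixels), "D" ([k1, k2, p1, p2, k3] as OpenCV has them; the pictures are not rectified), "R" (3x3) and "t" (3): a world point X has camera coordinates R X + t; the wrist camera has in their place "T_tool_cam" (4x4, takes a point from camera to tool coordinates, whose origin is the TCP and whose axes are the flange's). Camera axes: x right, y down, z forward; pixel columns grow to the right and rows downward; lengths in m; the calibration is good to about 2 mm. A picture is of the moment at which its call begins: read the wrist's pose just before it. camera_model takes no time and is no camera call.
- manip.sign_off(): hands the job in, once; it reports no verdict.
The state is a dict: "clock": time; "joint_pos": joint angles; "joint_velocities": joint speeds; "joint_torque": joint torques, N m; "tcp_pos": TCP position; "tcp_rot": TCP orientation; "contact_force": force on the tool from outside, world axes, zero at the start; "ft_torque": the same for the moment, N m; "finger_gap": finger opening in m.
Only numpy, scipy, OpenCV 4.12 (cv2) and the standard library are available. Lean on these libraries where they do the work, as an engineer would, in place of code of your own. Each camera call takes 0.05 s, during which the arm holds its last target.

## Task

Lift the steel latch bar by its yellow tab, slide the blue parts tray into the green deburring cabinet against its spring with the bar passing over the red keeper's low front lip, and let the bar drop all the way down into the keeper's notch so that it holds the tray shut. Feel gently for the keeper's tall back plate, without pressing or knocking it hard, and then let go; leave the other things on the bench where they are.

Things in the scene. Friction and masses are not known exactly. Their poses are not given: they have to be found in the camera images.
- machine: Fixed mint-green deburring cabinet, 280 mm wide (its x), 290 deep (its y, from y=-110 to -400), 200 high (wheel and hood at the rear reach 300). Origin: on the bench in front of the tray mouth, at x=0, y=0, z up. The tray slides in along its -y axis; with the tray joint at 0 the latch bar is centred at y=0. Its place and yaw vary. The red keeper stands on it at x=88 to 112.
- keeper_nominal (a point): Bottom of the level bar in the red keeper, nominal: machine x=100, y=0, z=64 mm; axes as machine. From here along y: tall back plate, face at -5 mm (top 65 mm up); open notch from -5 to +8; low lip +8 to +24 (top 14 mm up). The keeper is adjustable: all of it is set up to 10 mm either way along y from this point, which does not show that setting: feel (or look) for it.
- tray (a joint): Blue parts tray, 166 mm wide, walls to z=82 mm; in m: how far out along machine +y from nominal home (0). Range -0.016 to 0.12, starts 0.06 to 0.11, stays where left (friction 1.5 N); in the last 20 mm a damped spring (200 N s/m) pushes it out: 3 N, rising 0.22 N per mm to 5-9 N at home. Raised bar against the back plate: -0.010 to 0.010; latched, it floats up to 3 mm outward.
- latch (a joint): Steel latch bar across the tray's outer end, in rad: 0 = level (lower stop, where gravity brings it), grows as the free end rises, to 0.8. 190 mm long along machine +x from its pivot, 10 thick (y), 22 high; passes the keeper 158-182 mm from the pivot. Its underside clears the lip above 0.1 rad and stays below the back plate's top up to 0.32. Fully dropped 0 to 0.03, on the lip 0.08. 0.4 kg.
- pivot (a point): Pivot of the latch bar on the tray, on the bar's centre line, at machine x=-70 mm, z=75 mm; the hinge axis runs along the machine's y. Moves with the tray; axes as machine.
- grip (a point): Grasp point on the bar's yellow upright tab, 100 mm from the pivot along the bar, 45 mm above its centre line (z=120 mm when level). Tab: 12 mm thick (y), 22 wide along the bar, top 17 mm above this point, 34 mm of it below. Nothing beside it within 60 mm at this height. Tilts with the bar; x along the bar to its free end, y as machine y.
- bracket_a: loose zinc angle bracket, 70 x 35 x 45 mm, beside the keeper; origin under its centre; leave alone
- bracket_b: loose zinc angle bracket, 90 x 40 x 50 mm; leave alone
- bin: small open blue bin, 160 x 120 x 70 mm; origin under its centre; leave alone
- can: red can, 60 mm diameter, 100 mm high; leave alone
- compound_bar: green bar of polishing compound, 110 x 45 x 40 mm; leave alone
- screwdriver: red-handled screwdriver lying on the bench; leave alone
- cup: grey plastic cup, 70 mm wide, 85 mm high; leave alone

How it is judged:
On the way, in this order (a step that is already met when the one before it is completed fails the run):
1. the bar is raised while the tray is still out (value of joint latch above 0.09 rad and value of joint tray above 0.03 m), for 0.1 s.
2. the tray is pushed home with the bar raised over the lip (value of joint latch above 0.075 rad and value of joint tray below 0.014 m), for 0.1 s.
At the end, for the whole second after the job is handed in: The latch bar is down in the keeper's notch (latch below 0.03 rad) and the tray is held home (tray below 17 mm) and still (value of joint latch below 0.03 rad and value of joint tray below 0.017 m and velocity of joint tray below 0.01 m/s); the robot touches nothing.
It fails at once if the bar, or anything else, presses or strikes on the keeper or cabinet with more than 15 N (contact force between machine and anything else above 15 N).
It fails at once if a bystander is moved more than 20 mm (distance of any of bracket_a, bracket_b, bin, can, compound_bar, screwdriver, cup from where it was at the start of the episode above 0.02 m).
It also fails if it takes over 56 s, if anything falls off the work surface, if the arm or the gripper's body presses on something with over 40 N, if the wrist force passes 120 N, or if a joint passes its speed limit or range.

## Working session

There is one attempt and no reset: what is moved stays moved. The work goes in short steps, Python scripts to look and compute and a tool call to move; the robot and the scene stay as the last step left them, time stands still between calls to the robot, and variables do not carry over. Pictures are saved under pics/ and viewed, and the job is handed in when it is done.

Besides the shell and the picture viewer there is one more tool, called after "Call:" by a JSON object that holds its "api" and its "payload". send_rows: Moves the arm, as the interface text tells. Its arguments: {"type":"object","properties":{"commands":{"type":"array"}},"required":["commands"]}

```bash
mkdir -p pics; python3 - <<'E'
from cell import manip
import cv2, numpy as np
s=manip.get_state()
for k in ("clock","tcp_pos","tcp_rot","contact_force","finger_gap"): print(k,s[k])
print(manip.tip_reach)
for n in ("scene","top"):
    im=manip.grab_frame(n); cv2.imwrite(f"pics/{n}0.png",im[:,:,::-1])
    print(n,manip.camera_model(n))
print(manip.camera_model("wrist"))
E
```

```text
clock 0.0
tcp_pos [0.17191933 0.60049872 0.24949166]
tcp_rot [[-9.61381222e-01  2.75219953e-01 -3.50055089e-04]
 [ 2.75220167e-01  9.61380096e-01 -1.47326752e-03]
 [-6.89366220e-05 -1.51271395e-03 -9.99998853e-01]]
contact_force [-0.35153567 -0.09900956 -0.42536345]
finger_gap 0.0855086952589215
0.019
scene {'fx': 395.8127914787114, 'fy': 395.8127914787114, 'cx': 282.0016198936638, 'cy': 210.54071992948911, 'D': array([-0.06622608,  0.        ,  0.        ,  0.        ,  0.        ]), 'R': array([[-8.26401244e-01,  5.63081632e-01, -2.44573522e-04],
       [ 3.47717122e-01,  5.09981896e-01, -7.86772692e-01],
       [-4.42892523e-01, -6.50274974e-01, -6.17242798e-01]]), 't': array([ 0.38082863, -0.17124208,  1.38476292])}
top {'fx': 483.6394862220384, 'fy': 483.6394862220384, 'cx': 281.14348865817044, 'cy': 213.2637620655348, 'D': array([-0.16730834,  0.        ,  0.        ,  0.        ,  0.        ]), 'R': array([[-1.72098552e-02, -9.99851894e-01,  1.08598183e-04],
       [-9.97606250e-01,  1.71639266e-02, -6.69863403e-02],
       [ 6.69745552e-02, -1.26116344e-03, -9.97753887e-01]]), 't': array([0.0976086 , 0.56809462, 1.30797208])}
{'fx': 321.79166478600143, 'fy': 321.79166478600143, 'cx': 279.80829823926416, 'cy': 210.08707818950936, 'D': array([-0.05310842,  0.        ,  0.        ,  0.        ,  0.        ]), 'T_tool_cam': array([[ 3.30402688e-04, -9.63400961e-01, -2.68064321e-01,
         6.87130182e-02],
       [ 9.99998795e-01,  7.24979850e-04, -1.37296897e-03,
        -4.58751597e-04],
       [ 1.51706085e-03, -2.68063544e-01,  9.63400039e-01,
        -1.23279402e-01],
       [ 0.00000000e+00,  0.00000000e+00,  0.00000000e+00,
         1.00000000e+00]])}
```

View pics/scene0.png

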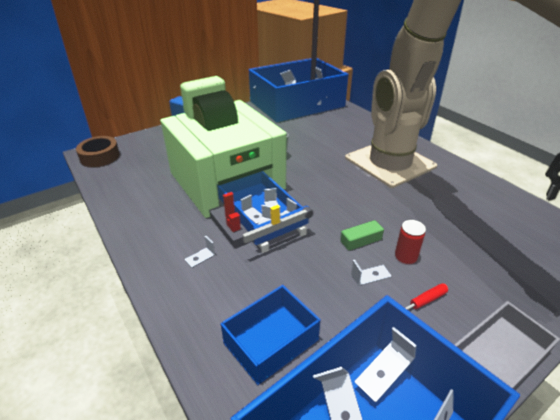

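View pics/top0.png

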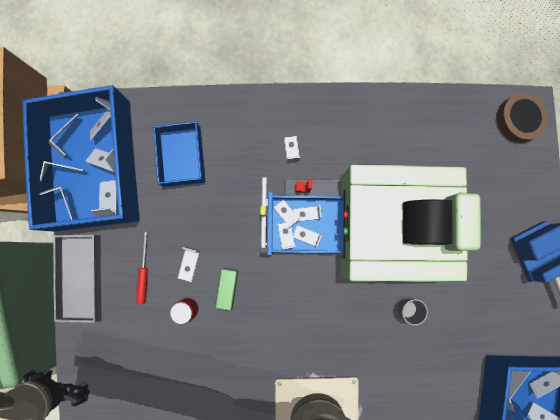

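The top view shows the cabinet at (345-480, 165-283), the bar at (264, 180-253) with its yellow tab near (263, 210), and the red keeper at (303, 186). Machine axes are close to the world's. Next I measure them.

```bash
cat > h.py <<'E'
import cv2, numpy as np
from cell import manip
def cam(n):
    m=manip.camera_model(n); K=np.array([[m['fx'],0,m['cx']],[0,m['fy'],m['cy']],[0,0,1]]); return K,m['D'],m
def ray(n,px,pose=None):
    K,D,m=cam(n); u=cv2.undistortPoints(np.array(px,float).reshape(-1,1,2),K,D).reshape(-1,2)
    d=np.c_[u,np.ones(len(u))]
    if n=='wrist':
        T=m['T_tool_cam']; p,R=pose; return R@T[:3,3]+p, d@(R@T[:3,:3]).T
    return -m['R'].T@m['t'], d@m['R']
def onz(n,px,z,pose=None):
    c,d=ray(n,px,pose); z=np.broadcast_to(z,(len(d),)); return c+d*((z-c[2])/d[:,2])[:,None]
def tri(rays):
    A=np.zeros((3,3));b=np.zeros(3)
    for c,d in rays:
        d=d/np.linalg.norm(d);P=np.eye(3)-np.outer(d,d);A+=P;b+=P@c
    return np.linalg.solve(A,b)
def proj(n,X,pose=None):
    K,D,m=cam(n)
    X=np.atleast_2d(X)
    if n=='wrist':
        T=m['T_tool_cam'];p,R=pose; Rc=(R@T[:3,:3]).T; t=-Rc@(R@T[:3,3]+p)
    else: Rc,t=m['R'],np.array(m['t'])
    return cv2.projectPoints(X,cv2.Rodrigues(Rc)[0],t,K,D)[0].reshape(-1,2)
E
python3 - <<'E'
import cv2,numpy as np
from h import *
for n in("top","scene"):
    im=cv2.imread(f"pics/{n}0.png"); hsv=cv2.cvtColor(im,cv2.COLOR_BGR2HSV)
    ms={'yellow':cv2.inRange(hsv,(20,120,100),(33,255,255)),'mint':cv2.inRange(hsv,(35,40,90),(75,140,255)),
     'red':cv2.inRange(hsv,(0,150,80),(8,255,255))|cv2.inRange(hsv,(172,150,80),(180,255,255))}
    for k,mk in ms.items():
        cs=[c for c in cv2.findContours(mk,0,2)[0] if cv2.contourArea(c)>8]
        for c in cs: print(n,k,cv2.contourArea(c),cv2.boundingRect(c),np.array(cv2.minAreaRect(c)[0]).round(1),cv2.minAreaRect(c)[1:])
    x0,y0,w,h=(240,150,120,120) if n=="top" else (200,160,130,100)
    cv2.imwrite(f"pics/{n}0c.png",cv2.resize(im[y0:y0+h,x0:x0+w],None,fx=5,fy=5,interpolation=2))
E
```

```text
top yellow 30.5 (261, 206, 5, 9) [263. 210.] ((8.0, 4.0), 90.0)
top mint 787.5 (0, 297, 18, 92) [  8.5 342.5] ((17.0, 91.0), 0.0)
top mint 615.5 (215, 268, 22, 43) [225.7 289.1] ((16.394824981689453, 40.878997802734375), 8.880660057067871)
top mint 1514.5 (403, 193, 78, 63) [441.5 224. ] ((62.0, 77.0), 90.0)
top mint 8.5 (441, 167, 25, 4) [453.2 167.1] ((24.1867733001709, 2.8527989387512207), 7.125016689300537)
top mint 475.5 (349, 165, 118, 117) [407.5 223. ] ((116.0, 117.0), 90.0)
top red 261.0 (137, 268, 10, 36) [141.4 285.5] ((8.647469520568848, 35.45462417602539), 3.814074993133545)
top red 17.0 (344, 211, 4, 7) [345.5 214. ] ((6.0, 3.0), 90.0)
top red 120.0 (296, 179, 16, 13) [303.5 185. ] ((12.0, 15.0), 90.0)
scene yellow 122.0 (270, 205, 10, 20) [274.8 214.5] ((18.70669937133789, 8.258808135986328), 84.2894058227539)
scene mint 729.0 (341, 220, 43, 30) [362.6 233.8] ((20.87103271484375, 42.37452697753906), 71.56505584716797)
scene mint 8692.5 (160, 76, 127, 142) [223.3 139. ] ((135.14825439453125, 121.59696960449219), 69.3624496459961)
scene red 357.5 (411, 284, 37, 25) [429.5 295.3] ((11.16978645324707, 38.85143280029297), 60.945396423339844)
scene red 459.5 (398, 229, 26, 34) [408.1 246.9] ((23.06662368774414, 30.784732818603516), 15.255118370056152)
scene red 301.5 (223, 192, 17, 39) [231.9 211.1] ((38.31841278076172, 12.772805213928223), 81.25383758544922)
```

View pics/top0c.png

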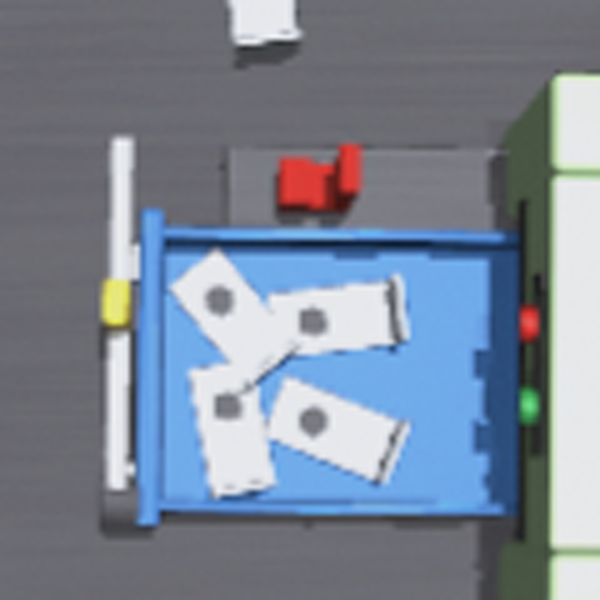

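View pics/scene0c.png

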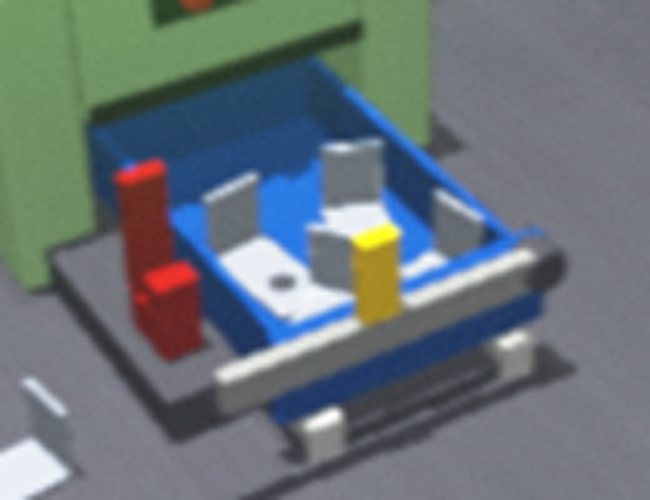

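The views agree: the yellow tab's top is at about (263.4, 210.6) in top and (275.2, 207.6) in scene; the keeper's tall plate and its low lip both show.

```bash
python3 - <<'E'
from h import *
np.set_printoptions(precision=4,suppress=True)
T=lambda *p:[(240+a/5-.4,150+b/5-.4) for a,b in p]
S=lambda *p:[(200+a/5-.4,160+b/5-.4) for a,b in p]
def both(a,b):
    r1=ray('top',a);r2=ray('scene',b);return tri([(r1[0],r1[1][0]),(r2[0],r2[1][0])])
print('tab top tri',both(T((117,290)),S((376,238))))
print('tab top z.137',onz('top',T((117,290)),.137), onz('scene',S((376,238)),.137))
b=onz('top',T((122,137),(117,490)),.086);print('bar ends',b,np.linalg.norm(b[1]-b[0]));d=b[0]-b[1];print('yaw bar',np.degrees(np.arctan2(d[1],d[0])))
w=onz('top',T((165,243),(518,243),(165,507),(518,507)),.082);print('tray',w,np.degrees(np.arctan2(w[0]-w[1],0)[0]))
im=cv2.imread('pics/top0.png');g=cv2.cvtColor(im,6)
# cabinet top: bright edge points
f=onz('top',[(350.5,166),(350.5,282),(467,168),(467,281)],.2);print('cab',f)
print('keeper back plate top', onz('top',T((342,146),(358,146),(342,193),(358,193)),.129))
print('lip top', onz('top',T((280,158),(280,208),(323,208),(325,160)),.078))
print('dark plate',onz('top',T((230,150),(500,150)),.06))
E
```

```text
tab top tri [0.5755 0.1342 0.1341]
tab top z.137 [[0.5768 0.1331 0.137 ]] [[0.5762 0.1385 0.137 ]]
bar ends [[0.6612 0.1312 0.086 ]
 [0.4767 0.1365 0.086 ]] 0.18460316420839004
yaw bar -1.6544842716874117
tray [[ 0.6054  0.1096  0.082 ]
 [ 0.6023 -0.0758  0.082 ]
 [ 0.4674  0.1118  0.082 ]
 [ 0.464  -0.0723  0.082 ]] 90.0
cab [[ 0.6682 -0.0801  0.2   ]
 [ 0.392  -0.073   0.2   ]
 [ 0.6609 -0.3696  0.2   ]
 [ 0.3857 -0.3585  0.2   ]]
keeper back plate top [[0.6486 0.0185 0.129 ]
 [0.6484 0.0104 0.129 ]
 [0.6246 0.019  0.129 ]
 [0.6245 0.0109 0.129 ]]
lip top [[0.6498 0.0483 0.078 ]
 [0.6233 0.0489 0.078 ]
 [0.6229 0.0262 0.078 ]
 [0.6483 0.0246 0.078 ]]
dark plate [[ 0.6569  0.0744  0.06  ]
 [ 0.6547 -0.0703  0.06  ]]
```

```bash
python3 - <<'E'
import cv2
im=cv2.imread("pics/top0.png")
cv2.imwrite("pics/cab.png",cv2.resize(im[155:295,335:485],None,fx=5,fy=4.2,interpolation=2))
cv2.imwrite("pics/bar.png",cv2.resize(im[170:265,255:350],None,fx=6,fy=6,interpolation=0))
E
```

```text
(no output)
```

View pics/cab.png

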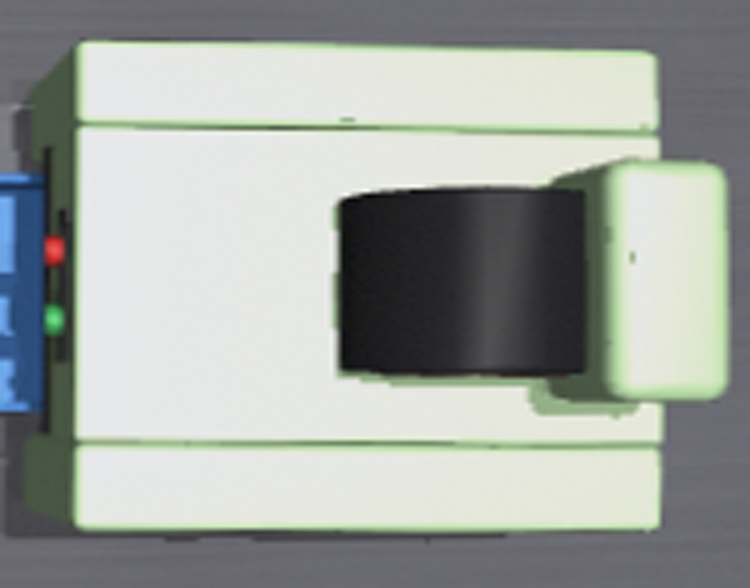

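View pics/bar.png

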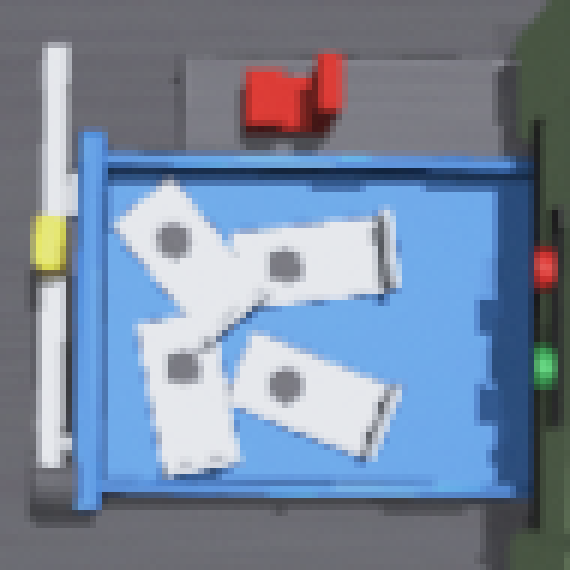

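```bash
python3 - <<'E'
from h import *
np.set_printoptions(precision=4,suppress=True)
def both(a,b):
    r1=ray('top',a);r2=ray('scene',b);return tri([(r1[0],r1[1][0]),(r2[0],r2[1][0])])
t=(263.0,210.0); s=(274.8,207.2)
X=both(t,s); print(X,proj('top',X),proj('scene',X)); print(onz('top',[t],.137),onz('scene',[s],.137))
y=np.radians(-1.45);R=np.array([[np.cos(y),-np.sin(y),0],[np.sin(y),np.cos(y),0],[0,0,1]]);O=np.array([.533,.0334,0])
print('machine',(X-O)@R)
E
```

```text
[0.5717 0.133  0.1315] [[263.161  209.7589]] [[275.0989 207.211 ]]
[[0.5707 0.1332 0.137 ]] [[0.5762 0.1385 0.137 ]]
machine [0.0362 0.1005 0.1315]
```

Call:
{"api": "send_rows", "payload": {"commands": [[[30, -35, 0, 2, 0], [60, -70, 0, 4, 0], [90, -105, 0, 6, 0], [120, -140, 0, 8, 0], [150, -175, 0, 10, 0], [180, -210, 0, 12, 0], [210, -245, 0, 14, 0], [240, -280, 0, 14.5, 0], [270, -315, 0, 14.5, 0], [300, -350, 0, 14.5, 0], [330, -385, 0, 14.5, 0], [360, -420, 0, 14.5, 0]]]}}

```text
clock: 1.3
tcp_pos: [0.5327, 0.1789, 0.2494]
tcp_rot: [[-1.0, 0.025, -0.0], [0.025, 1.0, -0.001], [0.0, -0.001, -1.0]]
contact_force: [0.8, 0.9, 0.4]
finger_gap: 0.0855
```

Call:
{"api": "send_rows", "payload": {"commands": [[[20, -23, 0, 0, 0], [37, -45, -20, 0, 0], [37, -45, -30, 0, 0], [37, -45, -30, 0, 0]]]}}

```text
clock: 1.7
tcp_pos: [0.5687, 0.1334, 0.2174]
tcp_rot: [[-1.0, 0.027, -0.004], [0.027, 1.0, -0.003], [0.004, -0.003, -1.0]]
contact_force: [0.0, 0.5, 0.3]
finger_gap: 0.0854
```

```bash
python3 - <<'E'
from h import *
s=manip.get_state();print(s['tcp_pos'],s['contact_force'])
im=manip.grab_frame('wrist')[:,:,::-1];cv2.imwrite('pics/w1.png',im)
np.save('w1.npy',np.c_[s['tcp_pos'],s['tcp_rot']])
print(proj('wrist',[[.57,.133,.137]],(s['tcp_pos'],s['tcp_rot'])))
E
```

```text
[0.56874579 0.13342051 0.21742022] [0.02785638 0.47132451 0.25278508]
[[280.33145174 229.91899246]]
```

View pics/w1.png

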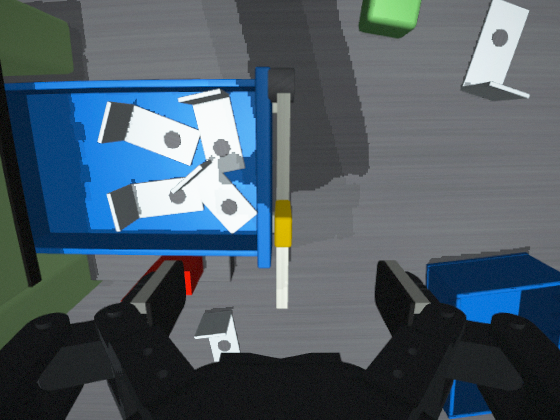

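The wrist view shows the tab at about (283, 223), centred between the fingers, and the bar upright in the picture.

```bash
python3 - <<'E'
from h import *
np.set_printoptions(precision=4,suppress=True)
a=np.load('w1.npy');pose=(a[:,0],a[:,1:])
im=cv2.imread('pics/w1.png');cv2.imwrite('pics/w1c.png',cv2.resize(im[190:315,240:320],None,fx=6,fy=4.7,interpolation=0))
hsv=cv2.cvtColor(im,40);m=cv2.inRange(hsv,(20,150,60),(33,255,255));c=max(cv2.findContours(m,0,2)[0],key=cv2.contourArea);x,y,w,h=cv2.boundingRect(c);print(x,y,w,h)
for r in range(y,y+h,3):
    q=np.where(m[r])[0];print(r,q.min(),q.max(),im[r,(q.min()+q.max())//2])
E
```

```text
274 200 18 47
200 277 287 [ 19 110 125]
203 276 289 [  0 107 126]
206 275 290 [  0 105 125]
209 275 290 [  0 106 126]
212 275 290 [  0 107 125]
215 275 291 [  0 107 124]
218 275 291 [  0 167 198]
221 275 291 [  0 187 218]
224 275 291 [  0 185 219]
227 275 291 [  0 185 218]
230 275 291 [  0 185 217]
233 274 291 [  0 183 215]
236 275 291 [  0 180 212]
239 275 291 [  0 181 214]
242 275 291 [  0 184 217]
245 275 290 [  0 177 209]
```

View pics/w1c.png

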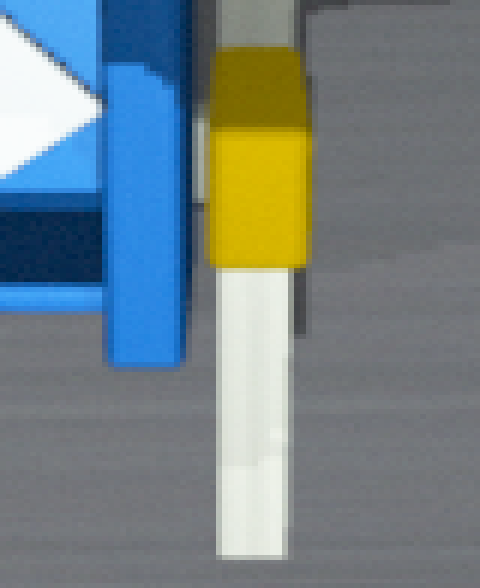

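```bash
python3 - <<'E'
from h import *
np.set_printoptions(precision=4,suppress=True)
a=np.load('w1.npy');pose=(a[:,0],a[:,1:])
y=np.radians(-1.45);R=np.array([[np.cos(y),-np.sin(y),0],[np.sin(y),np.cos(y),0],[0,0,1]]);O=np.array([.533,.0334,0])
P=onz('wrist',[(275,217.5),(291.5,217.5),(275,246.5),(291.5,246.5),(283.2,232)],.137,pose);print(P)
E=onz('wrist',[(276,308.5),(287.5,308.5)],.086,pose);print(E)
print((P-O)@R,(E-O)@R)
print(pose)
E
```

```text
[[0.5612 0.1297 0.137 ]
 [0.5615 0.1406 0.137 ]
 [0.5818 0.1291 0.137 ]
 [0.5821 0.1403 0.137 ]
 [0.5715 0.1349 0.137 ]]
[[0.6621 0.1266 0.086 ]
 [0.6623 0.137  0.086 ]]
[[0.0258 0.097  0.137 ]
 [0.0258 0.1079 0.137 ]
 [0.0463 0.0969 0.137 ]
 [0.0463 0.1081 0.137 ]
 [0.0359 0.1024 0.137 ]] [[0.1267 0.0964 0.086 ]
 [0.1267 0.1068 0.086 ]]
(array([0.5687, 0.1334, 0.2174]), array([[-0.9996,  0.0266, -0.0037],
       [ 0.0266,  0.9996, -0.0026],
       [ 0.0036, -0.0027, -1.    ]]))
```

Call:
{"api": "send_rows", "payload": {"commands": [[[3, 1, -30, 0, 0], [3, 1, -60, 0, 0], [3, 1, -85, 0, 0], [3, 1, -96, 0, 0], [3, 1, -96, 0, 0], [3, 1, -96, 0, 0]]]}}

```text
clock: 2.35
tcp_pos: [0.5724, 0.1362, 0.1241]
tcp_rot: [[-1.0, 0.024, -0.001], [0.024, 1.0, -0.001], [0.001, -0.001, -1.0]]
contact_force: [0.4, 0.0, 0.7]
finger_gap: 0.0854
```

Call:
{"api": "send_rows", "payload": {"commands": [[[0, -1, -3, 0, 0], [0, -1, -3, 0, 0], [0, -1, -3, 0, 0]]]}}

```text
clock: 2.65
tcp_pos: [0.5727, 0.1353, 0.1217]
tcp_rot: [[-1.0, 0.024, 0.0], [0.024, 1.0, -0.0], [-0.0, -0.0, -1.0]]
contact_force: [1.1, -0.0, 0.4]
finger_gap: 0.0858
```

```bash
python3 - <<'E'
from h import *
s=manip.get_state();print(s['tcp_pos'],s['contact_force'])
cv2.imwrite('pics/w2.png',manip.grab_frame('wrist')[:,:,::-1])
E
```

```text
[0.57273913 0.13530818 0.12173862] [ 1.05841872 -0.03388973  0.42999274]
```

View pics/w2.png

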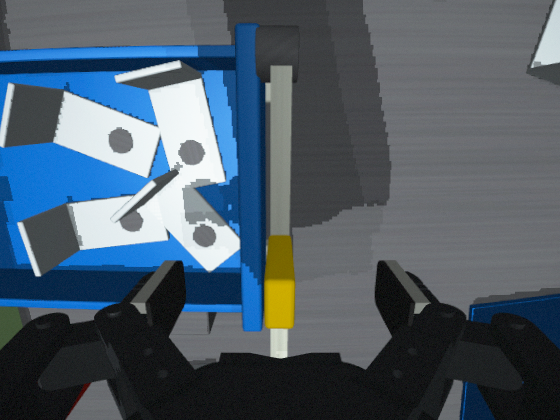

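The tab (267-293, 236-327) is centred between the pads (about 280). Closing.

Call:
{"api": "send_rows", "payload": {"commands": [[[0, 0, 0, 0, 120], [0, 0, 0, 0, 170], [0, 0, 0, 0, 200], [0, 0, 0, 0, 220], [0, 0, 0, 0, 255], [0, 0, 0, 0, 255], [0, 0, 0, 0, 255], [0, 0, 0, 0, 255], [0, 0, 0, 0, 255], [0, 0, 0, 0, 255]]]}}

```text
clock: 3.7
tcp_pos: [0.5727, 0.1353, 0.1217]
tcp_rot: [[-1.0, 0.024, -0.0], [0.024, 1.0, -0.001], [0.0, -0.001, -1.0]]
contact_force: [-1.8, 0.2, 3.4]
finger_gap: 0.0113
```

Call:
{"api": "send_rows", "payload": {"commands": [[[-1, 0, 2.5, 0, 255], [-2.5, 0, 5, 0, 255], [-4, 0, 7.5, 0, 255], [-5, 0, 10, 0, 255], [-6.5, 0, 12.5, 0, 255], [-8, 0, 14.5, 0, 255], [-10, 0, 17, 0, 255], [-11.5, 0, 19, 0, 255], [-11.5, 0, 19, 0, 255], [-11.5, 0, 19, 0, 255]]]}}

```text
clock: 4.7
tcp_pos: [0.5609, 0.1352, 0.1407]
tcp_rot: [[-1.0, 0.024, -0.001], [0.024, 1.0, -0.001], [0.001, -0.001, -1.0]]
contact_force: [-0.1, 0.7, -6.5]
finger_gap: 0.0111
```

```bash
python3 - <<'E'
from h import *
s=manip.get_state();print(s['tcp_pos'],s['contact_force'],s['finger_gap'])
im=manip.grab_frame('scene')[:,:,::-1]
cv2.imwrite('pics/s1.png',cv2.resize(im[150:260,190:330],None,fx=5,fy=5,interpolation=2))
E
```

```text
[0.56086135 0.13522288 0.14067029] [-0.12196376  0.6853982  -6.52834422] 0.011099151944555491
```

View pics/s1.png

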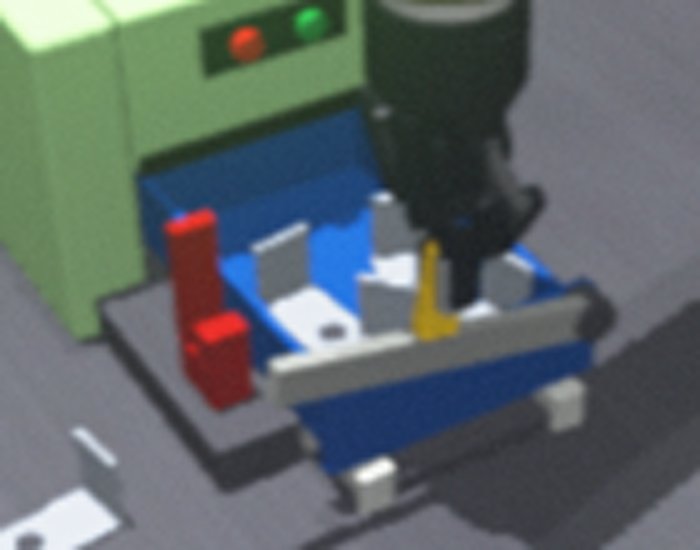

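Call:
{"api": "send_rows", "payload": {"commands": [[[0, -4, 0, 0, 255], [-0.3, -10, 0, 0, 255], [-0.5, -18, 0, 0, 255], [-0.7, -26, 0, 0, 255], [-0.9, -34, 0, 0, 255], [-1, -42, 0, 0, 255], [-1.2, -50, 0, 0, 255], [-1.4, -58, 0, 0, 255], [-1.6, -65, 0, 0, 255], [-1.8, -71, 0, 0, 255], [-1.9, -75, 0, 0, 255], [-1.9, -75, 0, 0, 255]]]}}

```text
clock: 5.95
tcp_pos: [0.5586, 0.059, 0.1404]
tcp_rot: [[-1.0, 0.026, -0.002], [0.026, 1.0, -0.001], [0.002, -0.001, -1.0]]
contact_force: [-3.8, -2.2, -8.1]
finger_gap: 0.0111
```

```bash
python3 - <<'E'
from h import *
s=manip.get_state();print(s['tcp_pos'],s['contact_force'],s['finger_gap'])
im=manip.grab_frame('scene')[:,:,::-1]
cv2.imwrite('pics/s2.png',cv2.resize(im[140:250,170:310],None,fx=5,fy=5,interpolation=2))
im=manip.grab_frame('top')[:,:,::-1]
cv2.imwrite('pics/t2.png',cv2.resize(im[150:270,240:360],None,fx=5,fy=5,interpolation=2))
E
```

```text
[0.55860567 0.0590454  0.14037189] [-3.78930091 -2.24198365 -8.11615958] 0.011113079947278184
```

View pics/s2.png

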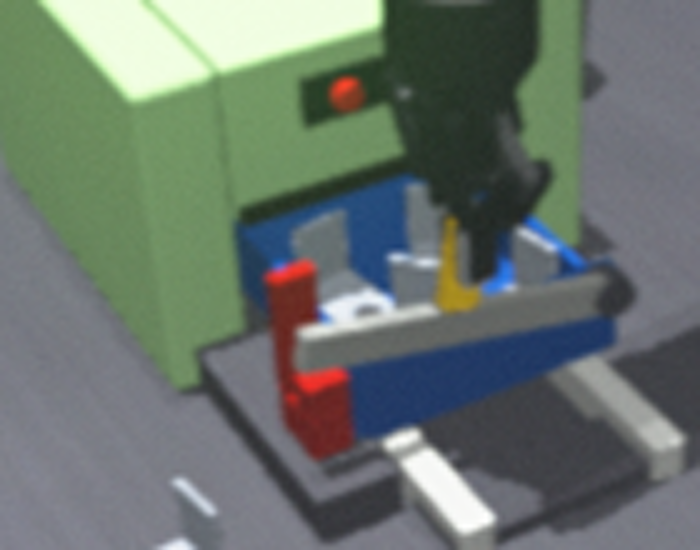

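View pics/t2.png

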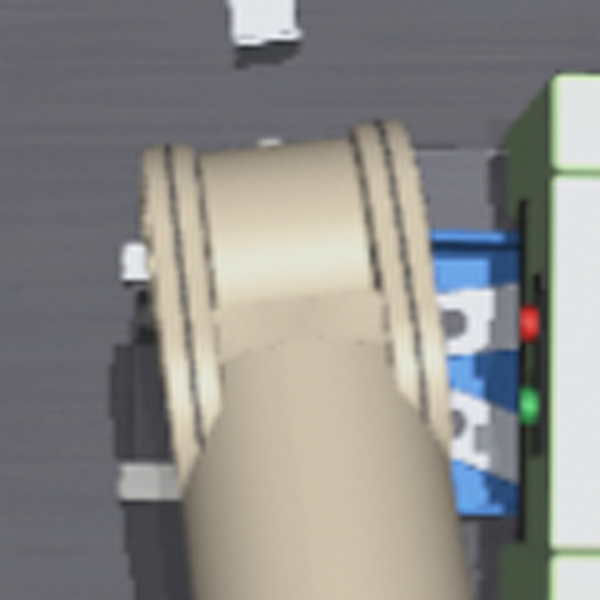

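The bar clears the lip and its end is above the lip's front. On slowly, into the spring zone.

Call:
{"api": "send_rows", "payload": {"commands": [[[0, -2, 0, 0, 255], [-0.1, -4, 0, 0, 255], [-0.1, -6, 0, 0, 255], [-0.2, -8, 0, 0, 255], [-0.2, -10, 0, 0, 255], [-0.3, -12, 0, 0, 255], [-0.3, -14, 0, 0, 255], [-0.4, -16, 0, 0, 255], [-0.4, -18, 0, 0, 255], [-0.5, -20, 0, 0, 255], [-0.5, -20, 0, 0, 255], [-0.5, -20, 0, 0, 255]]]}}

```text
clock: 7.25
tcp_pos: [0.5581, 0.0418, 0.1404]
tcp_rot: [[-1.0, 0.023, -0.002], [0.023, 1.0, 0.001], [0.002, 0.001, -1.0]]
contact_force: [-3.4, 7.9, -8.4]
finger_gap: 0.0113
```

```bash
python3 - <<'E'
from h import *
s=manip.get_state();print(s['tcp_pos'],s['contact_force'],s['finger_gap'])
im=manip.grab_frame('scene')[:,:,::-1]
cv2.imwrite('pics/s3.png',cv2.resize(im[140:250,170:310],None,fx=5,fy=5,interpolation=2))
E
```

```text
[0.55807321 0.04184146 0.1403957 ] [-3.38582116  7.88357565 -8.35941636] 0.01133088646204346
```

View pics/s3.png

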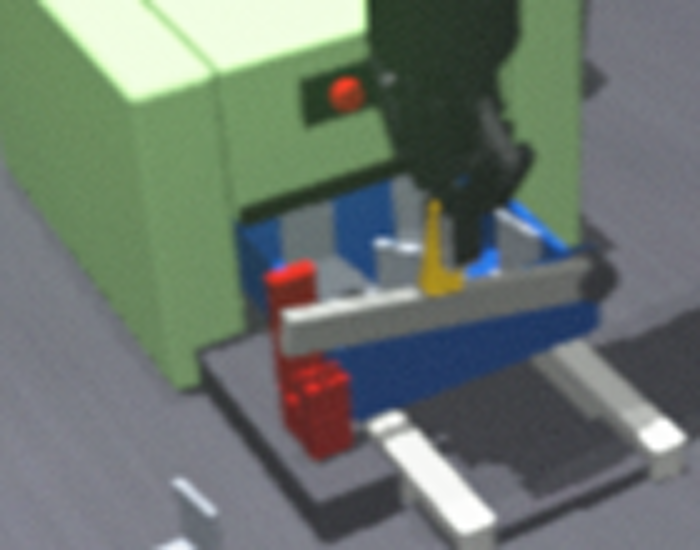

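Call:
{"api": "send_rows", "payload": {"commands": [[[-0.1, -4, 0, 0, 255], [-0.1, -5, 0, 0, 255], [-0.1, -6, 0, 0, 255], [-0.2, -7, 0, 0, 255], [-0.2, -8, 0, 0, 255], [-0.2, -9, 0, 0, 255], [-0.2, -10, 0, 0, 255], [-0.2, -10, 0, 0, 255], [-0.2, -10, 0, 0, 255]]]}}

```text
clock: 8.2
tcp_pos: [0.5578, 0.0344, 0.1404]
tcp_rot: [[-1.0, 0.021, -0.002], [0.021, 1.0, 0.003], [0.002, 0.003, -1.0]]
contact_force: [-3.8, 8.6, -7.9]
finger_gap: 0.0111
```

Call:
{"api": "send_rows", "payload": {"commands": [[[0, -3, 0, 0, 255], [0, -3.5, 0, 0, 255], [0, -4, 0, 0, 255], [0, -4.5, 0, 0, 255], [0, -5, 0, 0, 255], [0, -5.5, 0, 0, 255], [0, -6, 0, 0, 255], [0, -6, 0, 0, 255], [0, -6, 0, 0, 255]]]}}

```text
clock: 9.1
tcp_pos: [0.5577, 0.0309, 0.1404]
tcp_rot: [[-1.0, 0.018, -0.002], [0.018, 1.0, 0.006], [0.002, 0.006, -1.0]]
contact_force: [-4.1, 9.5, -8.0]
finger_gap: 0.0112
```

```bash
python3 - <<'E'
from h import *
s=manip.get_state();print(s['tcp_pos'],s['contact_force'],s['joint_velocities'].max())
im=manip.grab_frame('scene')[:,:,::-1]
cv2.imwrite('pics/s4.png',cv2.resize(im[180:240,210:270],None,fx=9,fy=9,interpolation=2))
E
```

```text
[0.55771716 0.03094928 0.14037219] [-4.06868601  9.45693081 -7.97364694] 0.0025936616408008604
```

View pics/s4.png

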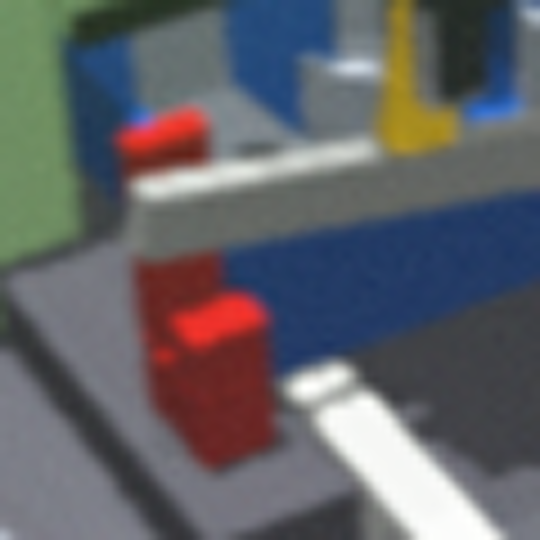

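Call:
{"api": "send_rows", "payload": {"commands": [[[0, -3, 0, -0.2, 255], [0, -3.5, 0, -0.2, 255], [0, -4, 0, -0.4, 255], [0, -4.5, 0, -0.4, 255], [0, -5, 0, -0.4, 255], [0, -5, 0, -0.4, 255], [0, -5, 0, -0.4, 255]]]}}

```text
clock: 9.85
tcp_pos: [0.5577, 0.0288, 0.1404]
tcp_rot: [[-1.0, 0.022, -0.002], [0.022, 1.0, 0.008], [0.002, 0.008, -1.0]]
contact_force: [-3.1, 10.1, -7.9]
finger_gap: 0.0116
```

Call:
{"api": "send_rows", "payload": {"commands": [[[0, -3, 0, 0, 255], [0, -3.5, 0, 0, 255], [0, -4, 0, 0, 255], [0, -4.5, 0, 0, 255], [0, -5, 0, 0, 255], [0, -5, 0, 0, 255], [0, -5, 0, 0, 255]]]}}

```text
clock: 10.55
tcp_pos: [0.5576, 0.0279, 0.1404]
tcp_rot: [[-1.0, 0.018, -0.002], [0.018, 1.0, 0.012], [0.002, 0.012, -1.0]]
contact_force: [-3.2, 14.6, -8.9]
finger_gap: 0.0111
```

Contact felt: force stepped from 10.1 to 14.6 N while the tray stopped at y≈0.028, so about 4 N is on the back plate. I'll ease off about 1 mm and lower halfway.

Call:
{"api": "send_rows", "payload": {"commands": [[[0, -2, 0, 0, 255], [0, -1.6, 0, 0, 255], [0, -1.3, 0, 0, 255], [0, -1.3, 0, 0, 255], [2, -1.3, -3, 0, 255], [4, -1.3, -6, 0, 255], [6, -1.3, -9, 0, 255], [6, -1.3, -9, 0, 255]]]}}

```text
clock: 11.35
tcp_pos: [0.564, 0.0285, 0.1318]
tcp_rot: [[-1.0, 0.017, -0.002], [0.017, 1.0, 0.014], [0.002, 0.014, -1.0]]
contact_force: [-4.6, 7.2, -1.5]
finger_gap: 0.0112
```

Call:
{"api": "send_rows", "payload": {"commands": [[[1, -1.5, -2, 0, 255], [2.5, -1.5, -4, 0, 255], [4, -1.5, -6, 0, 255], [5, -1.5, -8, 0, 255], [6, -1.5, -10, 0, 255], [6, -1.5, -10.5, 0, 255], [6, -1.5, -10.5, 0, 255]]]}}

```text
clock: 12.05
tcp_pos: [0.5699, 0.0288, 0.1224]
tcp_rot: [[-1.0, 0.015, -0.002], [0.015, 1.0, 0.016], [0.002, 0.016, -1.0]]
contact_force: [-8.1, 7.6, 4.8]
finger_gap: 0.0112
```

```bash
python3 - <<'E'
from h import *
s=manip.get_state();print(s['tcp_pos'],s['contact_force'],s['finger_gap'])
im=manip.grab_frame('scene')[:,:,::-1]
cv2.imwrite('pics/s5.png',cv2.resize(im[170:240,200:300],None,fx=7,fy=7,interpolation=2))
E
```

```text
[0.56993701 0.02877819 0.12244084] [-8.05024003  7.60459038  4.79376058] 0.011235010683072331
```

View pics/s5.png

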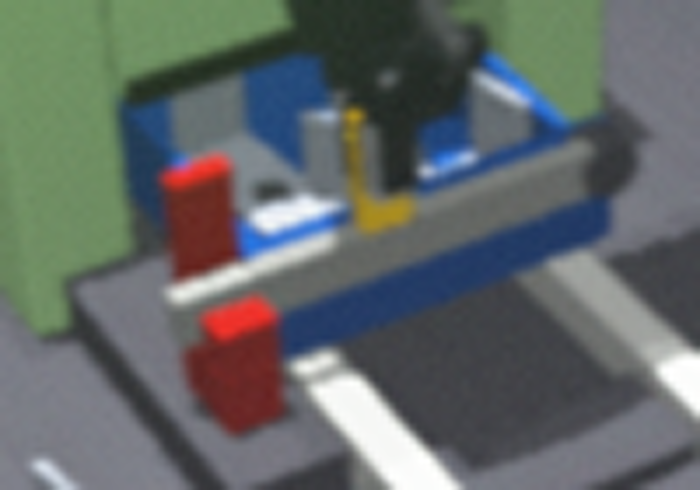

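The bar is down behind the lip, in the notch. I let the spring ease the tray out gently until the bar rests against the lip, then open.

Call:
{"api": "send_rows", "payload": {"commands": [[[0, -2, -1.5, 0, 255], [0, -1, -1.5, 0, 255], [0, 0, -1.5, 0, 255], [0, 0.5, -1.5, 0, 255], [0, 1, -1.5, 0, 255], [0, 1.5, -1.5, 0, 255], [0, 2, -1.5, 0, 255], [0, 2, -1.5, 0, 255]]]}}

```text
clock: 12.9
tcp_pos: [0.57, 0.0309, 0.1224]
tcp_rot: [[-1.0, 0.015, -0.002], [0.015, 1.0, 0.016], [0.002, 0.016, -1.0]]
contact_force: [-9.6, 2.5, 7.4]
finger_gap: 0.0114
```

Call:
{"api": "send_rows", "payload": {"commands": [[[0, 0, 0, 0, 200], [0, 0, 0, 0, 150], [0, 0, 0, 0, 100], [0, 0, 0, 0, 50], [0, 0, 0, 0, 0], [0, 0, 0, 0, 0], [0, 0, 0, 0, 0], [0, 0, 0, 0, 0]]]}}

```text
clock: 13.7
tcp_pos: [0.57, 0.0308, 0.1224]
tcp_rot: [[-1.0, 0.015, -0.002], [0.015, 1.0, 0.016], [0.002, 0.016, -1.0]]
contact_force: [-0.1, 0.2, -0.6]
finger_gap: 0.0856
```

```bash
python3 - <<'E'
from h import *
s=manip.get_state();print(s['tcp_pos'],s['contact_force'],s['finger_gap'])
im=manip.grab_frame('scene')[:,:,::-1]
cv2.imwrite('pics/s6.png',cv2.resize(im[170:240,200:300],None,fx=7,fy=7,interpolation=2))
E
```

```text
[0.57001334 0.03084112 0.1223515 ] [-0.09226846  0.16083239 -0.56594817] 0.08561096224927295
```

View pics/s6.png

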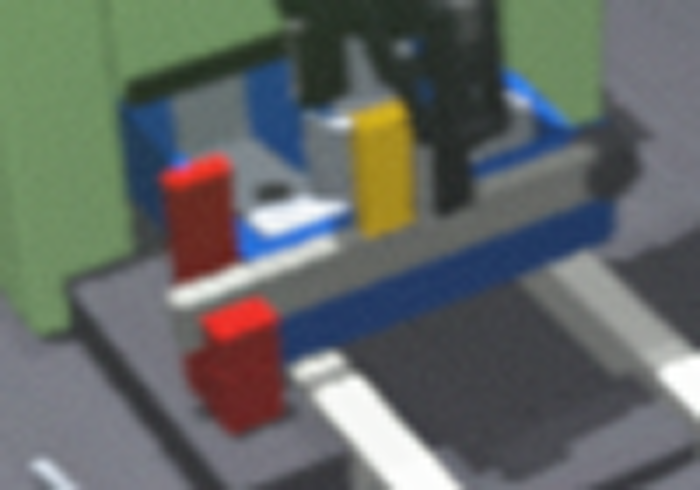

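Call:
{"api": "send_rows", "payload": {"commands": [[[0, 0, 8, 0, 0], [0, 0, 20, 0, 0], [0, 0, 40, 0, 0], [0, 0, 65, 0, 0], [0, 0, 90, 0, 0], [0, 0, 110, 0, 0], [0, 20, 120, 0, 0], [0, 60, 120, 0, 0], [0, 60, 120, 0, 0], [0, 60, 120, 0, 0]]]}}

```text
clock: 14.75
tcp_pos: [0.57, 0.0919, 0.2433]
tcp_rot: [[-1.0, 0.013, -0.001], [0.012, 1.0, 0.017], [0.001, 0.017, -1.0]]
contact_force: [-0.4, -0.5, 0.6]
finger_gap: 0.0854
```

```bash
python3 - <<'E'
from h import *
np.set_printoptions(precision=4,suppress=True)
s=manip.get_state();print(s['tcp_pos'],s['contact_force'],s['finger_gap'])
pose=(s['tcp_pos'],s['tcp_rot'])
w=manip.grab_frame('wrist')[:,:,::-1]
cv2.imwrite('pics/w7.png',w);np.save('w7.npy',np.c_[pose[0],pose[1]])
im=manip.grab_frame('scene')[:,:,::-1];cv2.imwrite('pics/s7full.png',im)
cv2.imwrite('pics/s7.png',cv2.resize(im[170:240,200:300],None,fx=7,fy=7,interpolation=2))
E
```

```text
[0.57   0.0919 0.2433] [-0.369  -0.5372  0.6368] 0.08540868412899831
```

View pics/s7.png

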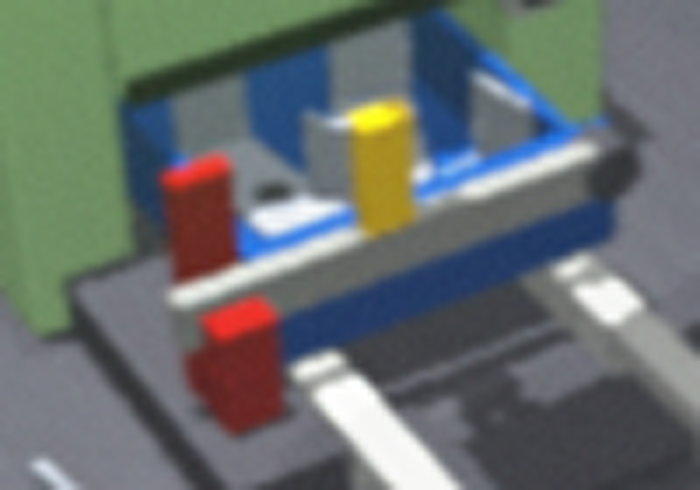

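View pics/w7.png

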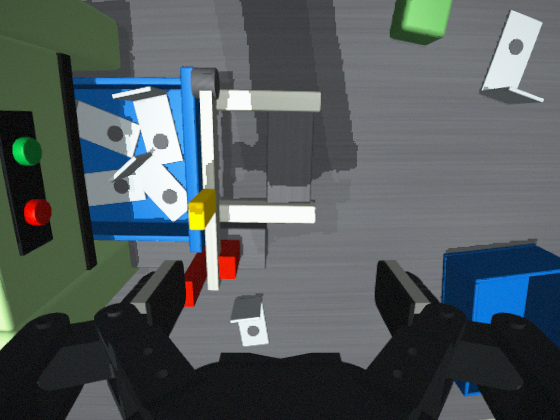

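View pics/s7full.png

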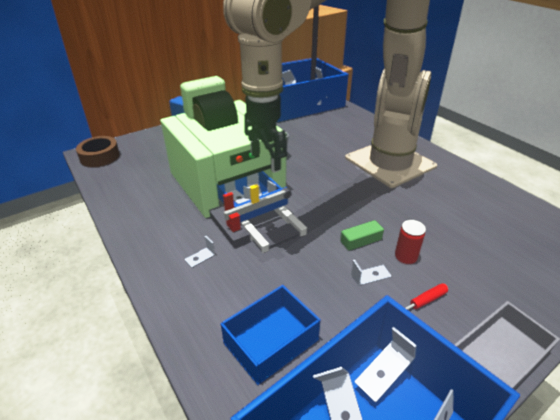

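The bar lies between back plate and lip, behind the lip's red top (crop 240, 318), and the tray is in. Next I check levelness by casting the bar's top edge onto its vertical plane, before and after.

```bash
python3 - <<'E'
from h import *
np.set_printoptions(precision=4,suppress=True)
yaw=np.radians(-1.45);n=np.array([-np.sin(yaw),np.cos(yaw),0])
def pl(px,p0):
    c,d=ray('scene',px);t=((p0-c)@n)/(d@n);return c+d*t[:,None]
# bar front face upper edge: find as brightness step bright(top) -> grey(face) in columns
def edge(img,cols,rng):
    g=cv2.GaussianBlur(cv2.cvtColor(img,6),(3,3),0).astype(float);out=[]
    for c,(a,b) in zip(cols,rng):
        d=np.diff(g[a:b,c]);i=int(np.argmin(d));
        o=0
        if 0<i<len(d)-1:
            den=d[i-1]-2*d[i]+d[i+1];o=.5*(d[i-1]-d[i+1])/den if den else 0
        out.append((c,a+i+o+.5))
    return out
f=cv2.imread('pics/s7full.png')
cols=[228,232,236,240,244,272,276,280]
rng=[(int(212-(c-226)*.367)-4,int(212-(c-226)*.367)+7) for c in cols]
e=edge(f,cols,rng);P=pl(e,np.array([.57,.0308,0])+.005*n);print(np.c_[np.array(e),P])
k=np.polyfit(P[:,0],P[:,2],1);print('slope after',k[0])
a=np.load('w7.npy');pose=(a[:,0],a[:,1:])
im=cv2.imread('pics/w7.png');cv2.imwrite('pics/w7c.png',cv2.resize(im[170:320,160:280],None,fx=4.5,fy=4,interpolation=2))
E
```

```text
[[228.     212.725    0.6526   0.0337   0.0854]
 [232.     211.2667   0.641    0.034    0.0853]
 [236.     209.7297   0.6293   0.0343   0.0854]
 [240.     202.5      0.6162   0.0346   0.1036]
 [244.     206.7429   0.6056   0.0349   0.0853]
 [272.     196.5405   0.5191   0.0371   0.0843]
 [276.     195.0769   0.5062   0.0374   0.0842]
 [280.     193.6389   0.4932   0.0377   0.0839]]
slope after 0.029822507523122693
```

View pics/w7c.png

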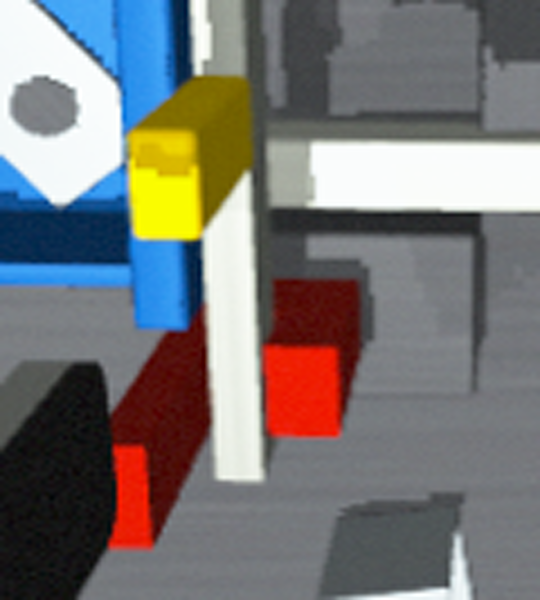

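The bar is level: its slope is about 0.009 rad once the outlier at column 240 is dropped, and its top is at z≈0.085 against 0.086 expected. In the wrist view it lies between the back plate and the lip. The gripper is clear, so I'm handing in.

```bash
python3 - <<'E'
from cell import manip
s=manip.get_state();print(s['clock'],s['contact_force'],abs(s['joint_velocities']).max())
print(manip.sign_off())
E
```

```text
14.85 [ 0.22364019 -0.19878553  0.34160146] 0.008036880253726796
the job is handed in; nothing more can be done
None
```

The bar is down in the keeper's notch and holding the tray shut. I handed the job in at 14.85 s; no verdict was reported.

- **Lift and slide:** I gripped the yellow tab, raised the bar to about 0.2 rad with the tray roughly 0.10 m out, and slid the tray in over the lip.
- **Feel for the back plate:** The wrist force along the slide rose from 10.1 to 14.6 N as the tray stopped. That is about 4 N on the plate itself; the rest is the spring and friction. The wrist reports only at the end of each call, so that reading is not the peak.
- **Drop and release:** I eased off the plate, lowered the bar into the notch, let the spring bring it gently towards the lip, then opened the jaws and backed away.

**Last checks:**
- **Bar:** its measured slope is about 0.009 rad, where it would be 0.08 if it were sitting on the lip. One edge point was clearly wrong; with it left in, the fit gave 0.030. The bar's top is at z≈0.085 m against 0.086 m expected, and the wrist picture shows it between the back plate and the lip.
- **Tray:** I put it within a few mm of nominal home, against the 17 mm limit. The origin comes from camera measurements good to a few mm, and the tab and keeper disagreed with the cabinet edges by 3–6 mm across the slide.
- **Gripper and bystanders:** the wrist force was about zero and the gripper stood clear. In the last scene picture the bystanders in view look unmoved. The cup does not show in the scene pictures, so I did not check it again.

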